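Draw a battery from the lever dispenser

TASK

Get a battery out of the dispenser for the tuner: with the fingertips press the dispenser's red lever pad all the way down and keep it down until the lid stands fully open and the battery has rolled out into the front tray. Then ease the lever gently back up until the lid is fully shut again, without letting the lid slam, and let go of the lever. Work the lid only by its lever, do not touch the battery, and leave everything else on the table where it is.

Things in the scene. Friction and masses are not known exactly. Their poses are not given: they have to be found in the camera images.
- dispenser: Battery dispenser fixed to the table: a grey hopper 76 mm wide, 92 mm high with its lid, a low open tray at its near end, a lever along its left side. Origin: on the table under the middle of the hopper's front edge; x points to the dispenser's back, y to its left (the lever's side), z up. The hopper spans x = 0 to 0.134, the tray x = -0.086 to 0, with walls up to 40 mm high.
- lid_front (a point): Middle of the front edge of the dispenser's flat orange lid, 142 x 78 x 4 mm, from which a clear flap hangs that holds the battery back. The lid is hinged along the hopper's back top edge (dispenser x = 0.135, z = 0.090). When open its front edge stands about 170 mm above the table.
- lid (a joint): Opening angle of the lid: 0 = shut, 0.6 rad = fully open. It is linked to the lever and turns by twice the lever's angle. Let go, it falls shut by its own weight and slams at several rad/s; it shuts gently if it turns slower than about 1 rad/s as it closes (pad rising slower than about 80 mm/s).
- lever (a joint): Angle of the lever, a dark steel bar along the left side of the dispenser with a red press pad at its front end: 0 = up (at rest, lid shut), 0.3 rad = fully down at its stop (lid fully open). Pressing it takes about 2 to 4 N at the pad; it comes back up by itself when let go.
- pad (a point): Middle of the top face of the red 34 x 34 mm press pad (lever_c5), 165 mm in front of the pivot axis: 88 mm above the table with the lever up, about 38 mm fully down. It turns with the lever about the pivot (axis along the dispenser's y), so it moves about 50 mm down and only a few mm along the dispenser's x.
- lever_pivot (a point): Point on the lever's pivot axis in line with the middle of the pad (dispenser x = 0.050, y = 0.080, z = 0.062).
- battery: A black and yellow battery cell, 15 mm across and 50 mm long, lying crosswise; origin at its centre. It starts in the hopper at the foot of the sloping floor, behind the lid's clear flap, and rolls forward into the tray by itself when the lid opens. In the tray its centre lies at dispenser x between -0.08 and -0.01.
- tuner: Dark instrument tuner, 60 x 100 x 19 mm, lying to the left of the dispenser. To be left alone.
- wax_tin: Round green and white tin, 58 mm across, 22 mm high, to the right of the dispenser. To be left alone.
- ocarina: Pale clay ocarina, 84 x 138 x 39 mm, on the blue mat to the left of the dispenser, beyond the tuner (the nearest ocarina). To be left alone.
- cork_bung_0: Cork bung, 24 mm, standing in front near the robot. To be left alone.
- cork_bung_1: Cork bung, 20 mm, beside the other. To be left alone.

How it is judged:
By the outcome, as a careful person would: the job done as asked, in the order asked, and still so for the second after the job is handed in, with the robot touching nothing.
It also fails if it takes over 35 s, if anything falls off the work surface, if the arm or the gripper's body presses on something with over 40 N, if the wrist force passes 120 N, or if a joint passes its speed limit or range.

ROBOT

A 6-joint arm with a two-finger parallel gripper is mounted at the origin on a cart in front of the work surface, level with it; the furniture and walls round the work are solid. World frame = base frame: x ahead of the robot, y to its left, z up, the work surface at z = 0. Lengths are in mm, angles in rad, forces in N, time in s.
With the tool pointing down it reaches from about 400 to 925 mm from the base axis. Payload 12.5 kg.
Tool frame: the origin (TCP) lies midway between the tips of the shut fingers; the grasp point (between the pads) lies 19 mm behind it; z points along the fingers, y is the line along which they close (so a half turn about z gives the same grasp; the last joint's range is limited). The gripper opens to 95 mm and grips with 3 to 60 N. Pads are 20 mm wide; open, the fingers measure 119 mm over their backs; the gripper's body (75 mm by 180 mm) begins 59 mm behind the grasp point.
Start: joints at [1.001, 0.491, 1.559, -0, 1.092, -0.106], TCP at [279.582, 559.003, 179.761] pointing down, gripper open.
Joint ranges: [-3.1, 3.1], [-0.84, 2.19], [0.05, 2.79], [-1.13, 4.28], [0.06, 2.93], [-2.69, 2.69]. Speed limits (rad/s): [2.22, 2.22, 2.79, 3.14, 3.14, 3.14].

INTERFACE

Orientations are given as [roll, pitch, yaw] about the fixed x, y, z axes, in that order (R = Rz(yaw) Ry(pitch) Rx(roll)).
In Python, from cell import state, viewer, env, models gives the robot as it stands. The module is installed in compiled form; this text tells all that it offers.
- The arm moves only by the tool arm_command, never from a script. Its argument "rows" is a list of rows, each a list of 2 entries, a list of its own where there are three numbers: the shift along the tool's x, y, z normalised to -1 to 1, where 1 is 0.25 m, then the turn about the tool's z normalised to -1 to 1, where 1 is pi rad. A call has exactly 5 rows; each row shifts and turns the commanded pose from where the row before left it, along the tool's axes as they then stand; what a row does not reach is not made up. A row lasts 1/10 s, in which the tool goes at most 50 mm and 8.59 degrees, less where a joint would pass 70% of its speed; a pose out of reach is approached as far as the arm can. A call with a number of a shift or a turn outside -1 to 1 is refused whole. A call with a gripper value outside its range is refused whole. "claw" is the opening, from 0 (shut) to 1 (fully open), set as the call begins (left out, the last holds). The fingers move at their own pace and stop on an object; the grip force is fixed at half the most. Time passes only in rows, so rows that do not move let the fingers close, or fill a call up. It gives the time, the measured TCP pose, the force, the opening and the grip force at its end, in the units of the state.
- state(): the state, without advancing time (a new reading comes with each control period).
- viewer.read_camera(name): name is "side" or "top"; returns (picture, depth): 400x640x3 uint8, red, green, blue; 400x640 float32, mm along the optical axis (not along the pixel's ray), 0 where there is no reading.
- viewer.get_calibration(name): a dict with "camera_matrix" (3x3 intrinsics, pixels), "world_to_cam" (4x4, takes a point from world to camera coordinates). Camera axes: x right, y up, looking along -z (the intrinsics and any distortion apply to the point x, -y, -z); pixel columns grow to the right and rows downward; lengths in mm; the calibration is good to about 2 mm. A picture is of the moment at which its call begins. get_calibration takes no time and is no camera call.
- env.job_done(): hands the job in; it is judged then, once.
Trained networks look in the newest picture that a camera, given by its name, has taken for a name from the list of things; names that differ only in an ending like _2 or _b are one class to them, and where a whole thing is asked for, a point or a joint stands for the part that bears it (a point fixed in the world has none). Each returns a list of dicts, best first, with "confidence" (0 to 1); they miss things now and then, are a little off and sometimes report something else, mostly with a low value. They report only what shows in the picture. A call takes as long as a camera call.
- models.search_frame(camera, label): "position" ([x, y, z] in mm, in world coordinates, good to about 4 mm: the middle of the surface that is visible of it).
- models.mark_of(camera, label): "position" ([x, y, z] in mm, in world coordinates, good to about 4 mm: a listed point, or the origin of a listed thing).
The state is a dict: "t": time; "joints": joint angles; "qvel": joint speeds; "tau": joint torques, N m; "eef_pos": TCP position; "tcp_rot": TCP orientation; "ft_force": force on the tool from outside, world axes, zero at the start; "moment": the same for the moment, N m; "opening": opening from 0.0 (shut) to 1.0 (fully open); "grip_force": force on a finger pad.
Only numpy, scipy, OpenCV 4.12 (cv2) and the standard library are available. Lean on these libraries where they do the work, as an engineer would, in place of code of your own. Each camera call takes 0.05 s, during which the arm holds its last target. There are 200 camera calls.

## Working session

There is one attempt and no reset: what is moved stays moved. The work goes in short steps, Python scripts to look and compute and a tool call to move; the robot and the scene stay as the last step left them, time stands still between calls to the robot, and variables do not carry over. Pictures are saved under pics/ and viewed, at most 10 in all, crops included, and the job is handed in when it is done.

Besides the shell and the picture viewer there is one more tool, called as a command line: name --argument value ..., lists and objects as JSON in quotes. arm_command: Moves the arm, as the interface text tells. Scaled input: -1 to 1 covers 0.25 m each way for a shift and pi rad each way for a turn. Its arguments: {"type":"object","properties":{"rows":{"type":"array","items":{"type":"array"}},"claw":{"type":"number"}},"required":["rows"]}

```bash
mkdir -p pics
python3 - <<'E'
from cell import state, viewer, env, models
import cv2
s=state();print({k:s[k] for k in('t','eef_pos','tcp_rot','ft_force','opening')})
for c in('top','side'):
    p,d=viewer.read_camera(c);cv2.imwrite(f'pics/{c}0.png',p[:,:,::-1])
    for n in('dispenser','pad','lid_front','lever_pivot','battery','tuner','ocarina','wax_tin'):
        print(c,n,[([round(float(v)) for v in r['position']],round(r['confidence'],2)) for r in models.mark_of(c,n)[:2]])
E
```

```text
{'t': 0.0, 'eef_pos': array([279.41322068, 558.74043149, 179.16486742]), 'tcp_rot': array([-3.14044358e+00, -1.31422884e-04,  2.67776481e+00]), 'ft_force': array([-0.03514059,  0.67889261,  1.59041523]), 'opening': 1.00228905617785}
top dispenser [([605, 189, 3], 0.63)]
top pad [([535, 308, 90], 0.72)]
top lid_front [([603, 191, 87], 0.62), ([687, -177, -1], 0.48)]
top lever_pivot [([684, 244, 60], 0.75)]
top battery []
top tuner [([509, 514, 2], 0.74)]
top ocarina [([662, 480, 8], 0.78)]
top wax_tin [([689, -179, 0], 0.59)]
side dispenser [([604, 191, -2], 0.56)]
side pad [([535, 312, 86], 0.63)]
side lid_front [([600, 194, 88], 0.83)]
side lever_pivot [([686, 244, 62], 0.61)]
side battery []
side tuner [([513, 509, 6], 0.57)]
side ocarina [([662, 478, 8], 0.68)]
side wax_tin [([686, -180, -1], 0.67)]
```

View pics/top0.png

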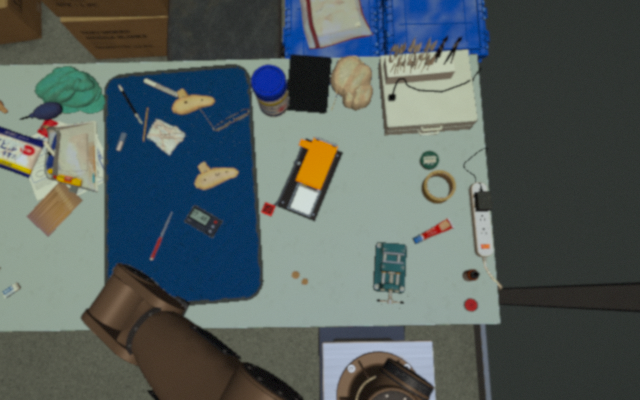

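View pics/side0.png

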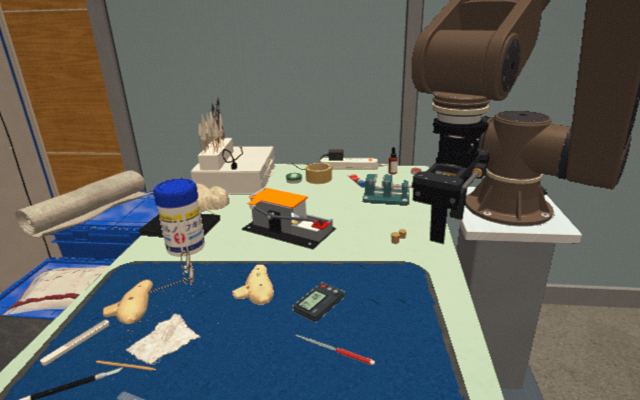

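arm_command --rows '[[[-0.13, -0.043, 0], 0], [[-0.13, -0.043, 0], 0], [[-0.13, -0.043, 0], 0], [[-0.13, -0.043, 0], 0], [[-0.13, -0.043, 0], 0]]' --claw 0

```text
t: 1.4
eef_pos: [401.7, 437.2, 179.9]
tcp_rot: [3.141, 0.0, 2.678]
ft_force: [-0.2, -0.6, -0.4]
opening: 0.634
grip_force: 0.0
```

arm_command --rows '[[[-0.13, -0.043, 0], 0], [[-0.13, -0.043, 0], 0], [[-0.13, -0.043, 0], 0], [[-0.13, -0.043, 0], 0], [[-0.13, -0.043, 0], 0]]'

```text
t: 1.9
eef_pos: [523.1, 316.4, 179.8]
tcp_rot: [3.141, 0.0, 2.678]
ft_force: [-0.5, -0.2, 0.3]
opening: 0.22
grip_force: 0.0
```

```bash
cat > g.py <<'E'
from cell import state, viewer, env, models
import cv2, numpy as np
from scipy.spatial.transform import Rotation as R
def show(cams=('top','side'),names=('pad',),tag=None):
    for c in cams:
        p,d=viewer.read_camera(c)
        if tag: cv2.imwrite(f'pics/{c}{tag}.png',p[:,:,::-1])
        for n in names:
            print(c,n,[(np.round(r['position']).tolist(),round(r['confidence'],2)) for r in models.mark_of(c,n)[:2]])
    s=state();print(s['t'],np.round(s['eef_pos'],1),np.round(s['tcp_rot'],3),np.round(s['ft_force'],1),s['opening'])
    return s
E
python3 - <<'E'
from g import *
s=show(names=('pad','lever_pivot'),tag='1')
print((R.from_euler('xyz',s['tcp_rot']).inv().apply(np.array([534,310,88])-s['eef_pos'])/250).round(3))
E
```

```text
top pad []
top lever_pivot [([681.0, 243.0, 60.0], 0.7)]
side pad [([535.0, 311.0, 88.0], 0.69)]
side lever_pivot [([684.0, 245.0, 62.0], 0.72), ([340.0, 238.0, 0.0], 0.51)]
2.2 [521.5 318.  179.8] [ 3.142 -0.     2.678] [-0.5  0.7 -0.2] 0.011491399422769782
[-0.059 -0.006  0.367]
```

arm_command --rows '[[[-0.03, 0, 0.08], 0], [[-0.03, -0.006, 0.08], 0], [[0, 0, 0.08], 0], [[0, 0, 0.06], 0], [[0, 0, 0.03], 0]]'

```text
t: 2.7
eef_pos: [533.7, 310.2, 96.1]
tcp_rot: [-3.14, -0.001, 2.679]
ft_force: [0.1, 0.6, 0.6]
opening: 0.004
grip_force: 0.0
```

arm_command --rows '[[[0, 0, 0.02], 0], [[0, 0, 0.02], 0], [[0, 0, 0.02], 0], [[0, 0, 0.02], 0], [[0, 0, 0], 0]]'

```text
t: 3.2
eef_pos: [534.7, 309.3, 76.8]
tcp_rot: [-3.141, -0.0, 2.678]
ft_force: [-0.7, -0.3, 0.6]
opening: 0.007
grip_force: 0.0
```

Run:
```python
from g import *
show(names=('pad','lid_front'),tag='2')
a=cv2.imread('pics/side2.png')[150:270,200:380];b=cv2.imread('pics/top2.png')[110:240,230:380]
cv2.imwrite('pics/c2.png',np.hstack([cv2.resize(a,(400,300)),cv2.resize(b,(346,300))]))
```

```text
top pad []
top lid_front [([604.0, 194.0, 90.0], 0.91)]
side pad [([532.0, 308.0, 86.0], 0.85)]
side lid_front [([601.0, 194.0, 86.0], 0.71)]
3.5 [535.1 309.5  77.5] [3.141 0.    2.678] [ 0.4 -0.9  0.3] 0.0010849919389143768
```

View pics/c2.png

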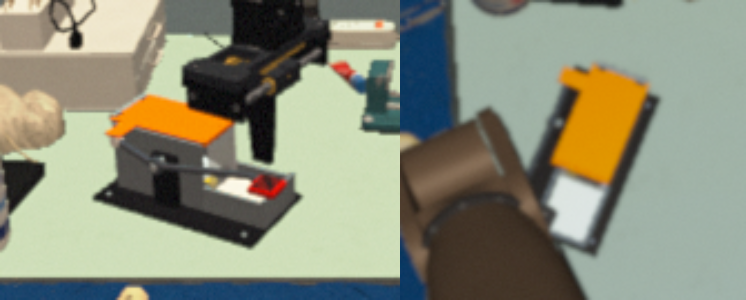

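Run:
```python
from g import *
for c in('side','top'):
    k=viewer.get_calibration(c);print(k.keys())
    K=np.array(k['camera_matrix']);T=np.array(k['world_to_cam'])
    for P in([535,309.5,77.5],[535,309.5,127.5],[533,310,88],[604,191,90]):
        q=(T@np.r_[P,1])[:3]*[1,-1,-1];u=K@q;print(c,P,(u[:2]/u[2]).round(1),q[2].round())
    p,d=viewer.read_camera(c)
    if c=='side':
        hsv=cv2.cvtColor(p,cv2.COLOR_RGB2HSV)
        m=((hsv[...,0]<6)|(hsv[...,0]>174))&(hsv[...,1]>150)&(hsv[...,2]>80)&(d>0)
        m[:200]=0;m[250:]=0;m[:,:280]=0;m[:,345:]=0
        v,u=np.nonzero(m);z=d[v,u]
        X=np.linalg.inv(K)@np.vstack([u*z,v*z,z]);W=np.linalg.inv(T)@np.vstack([X*[[1],[-1],[-1]],np.ones(len(z))])
        print(len(u),u.mean(),v.mean(),np.median(W[:3],1).round(),np.percentile(W[:3],[5,95],axis=1).round())
        # finger tip region
        for uu in(314,316,318,320): print(uu,[int(d[r,uu]) for r in range(190,232,2)])
s=state();print(s['joints'],s['eef_pos'])
```

```text
dict_keys(['camera_matrix', 'world_to_cam'])
side [535, 309.5, 77.5] [317.7 226.7] 1037.0
side [535, 309.5, 127.5] [317.1 208.2] 1016.0
side [533, 310, 88] [318.4 223. ] 1032.0
side [604, 191, 90] [297.7 201.2] 1147.0
95 320.06315789473683 224.44210526315788 [527. 318.  88.] [[512. 299.  84.]
 [545. 331.  90.]]
314 [923, 987, 988, 993, 996, 998, 1003, 1002, 1011, 1011, 1015, 1019, 1273, 1181, 1185, 1059, 1054, 1025, 1023, 1163, 1108]
316 [964, 984, 986, 989, 991, 996, 995, 1000, 1003, 1008, 1009, 1015, 1019, 1262, 1181, 1180, 1032, 1021, 1019, 1026, 1153]
318 [975, 977, 987, 984, 989, 992, 994, 1000, 1000, 1003, 1003, 1014, 1016, 1263, 1175, 1044, 1036, 1023, 1018, 1012, 1101]
320 [982, 982, 986, 986, 989, 992, 990, 992, 999, 999, 1005, 1005, 1011, 1267, 1172, 1046, 1035, 1026, 1018, 1019, 1104]
dict_keys(['camera_matrix', 'world_to_cam'])
top [535, 309.5, 77.5] [267.8 208.6] 1432.0
top [535, 309.5, 127.5] [265.8 205.5] 1382.0
top [533, 310, 88] [267.2 208.7] 1421.0
top [604, 191, 90] [308.  183.7] 1431.0
[ 4.17527325e-01  5.94595601e-01  1.67920372e+00  9.74406922e-05
  8.67441973e-01 -6.89494273e-01] [534.98537971 309.44302375  77.42709327]
```

Run:
```python
from g import *
k=viewer.get_calibration('side');K=np.array(k['camera_matrix']);T=np.array(k['world_to_cam'])
def pr(P):
    q=(T@np.r_[P,1])[:3]*[1,-1,-1];u=K@q;return (u[:2]/u[2]).round(1)
y=np.array([.447,.894,0])*50
for z in(179.8,212): print('start',z,[pr(np.array([279.6,559,z])+s*y) for s in(-1,0,1)])
print('pic1',pr([522,318,179.8]),pr([522,318,212]))
p,d=viewer.read_camera('side')
v,u=np.mgrid[150:216,290:345];v=v.ravel();u=u.ravel();z=d[v,u]
X=np.linalg.inv(K)@np.vstack([u*z,v*z,z]);W=(np.linalg.inv(T)@np.vstack([X*[[1],[-1],[-1]],np.ones(len(z))]))[:3]
s=(z>0)&(np.hypot(W[0]-535,W[1]-309)<45)
for lo in range(80,180,8):
    q=W[:,s&(W[2]>=lo)&(W[2]<lo+8)]
    print(lo,q.shape[1],q.min(1).round() if q.size else '',q.max(1).round() if q.size else '')
a=cv2.imread('pics/side0.png')[120:270,380:520];b=cv2.imread('pics/side1.png')[120:270,250:390]
cv2.imwrite('pics/c3.png',cv2.resize(np.hstack([a,b]),None,fx=2.8,fy=2.8))
```

```text
start 179.8 [array([452.4, 234.7]), array([443.4, 246.7]), array([433.4, 260.1])]
start 212 [array([454.2, 219. ]), array([445.1, 230.5]), array([435. , 243.1])]
pic1 [321.5 189.6] [321.2 176.7]
80 0  
88 0  
96 0  
104 0  
112 28 [520. 308. 113.] [543. 322. 120.]
120 25 [520. 310. 120.] [544. 323. 128.]
128 33 [520. 312. 128.] [545. 324. 136.]
136 37 [518. 307. 136.] [544. 325. 144.]
144 39 [518. 306. 144.] [546. 326. 152.]
152 37 [518. 307. 152.] [545. 327. 160.]
160 41 [518. 307. 160.] [545. 327. 168.]
168 39 [517. 308. 168.] [545. 329. 176.]
176 23 [517. 307. 177.] [539. 331. 183.]
```

View pics/c3.png

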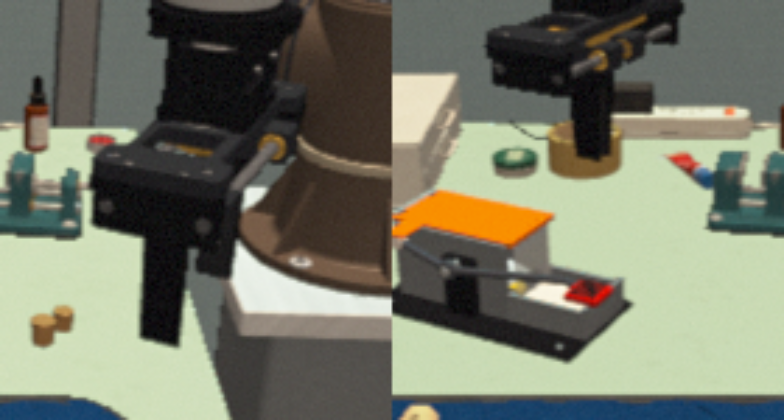

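The picture shows the fingertips about 33 mm above the reported TCP. At crop (600,160) they are still clear of the pad at (590,292), and no force has registered. I'll keep going down slowly, relying on the images and the force reading.

arm_command --rows '[[[0, 0, 0.02], 0], [[0, 0, 0.02], 0], [[0, 0, 0.02], 0], [[0, 0, 0], 0], [[0, 0, 0], 0]]'

```text
t: 4.15
eef_pos: [534.8, 309.4, 62.0]
tcp_rot: [-3.141, -0.0, 2.678]
ft_force: [0.4, -0.2, 0.3]
opening: 0.005
grip_force: 0.0
```

```bash
cat >> g.py <<'E'
def cloud(c='side'):
    k=viewer.get_calibration(c);K=np.array(k['camera_matrix']);T=np.array(k['world_to_cam'])
    p,d=viewer.read_camera(c);v,u=np.nonzero(d>0);z=d[v,u]
    X=np.linalg.inv(K)@np.vstack([u*z,v*z,z]);W=(np.linalg.inv(T)@np.vstack([X*[[1],[-1],[-1]],np.ones(len(z))]))[:3].T
    a=-.415;D=(W-[604,191,0])@np.array([[np.cos(a),-np.sin(a),0],[np.sin(a),np.cos(a),0],[0,0,1]])
    return p,W,D,cv2.cvtColor(p,cv2.COLOR_RGB2HSV)[v,u]   # D: dispenser frame
E
python3 - <<'E'
from g import *
p,W,D,h=cloud(); cv2.imwrite('pics/side4.png',p[:,:,::-1])
near=(abs(D[:,0]+115)<60)&(abs(D[:,1]-80)<50)
red=near&((h[:,0]<8)|(h[:,0]>172))&(h[:,1]>140)&(h[:,2]>70)
for n,m in(('red',red),('tip',near&(D[:,2]>100)&(D[:,2]<140)&(h[:,2]<60)),('tiplow',near&(D[:,2]>88)&(h[:,2]<60))):
    print(n,m.sum(),np.percentile(D[m],[2,50,98],axis=0).round())
s=state();print(s['t'],s['eef_pos'],s['ft_force'])
E
```

```text
red 97 [[-134.   67.   84.]
 [-122.   86.   88.]
 [-102.   96.   91.]]
tip 135 [[-127.   80.  101.]
 [-118.   88.  122.]
 [-104.   93.  140.]]
tiplow 2203 [[-173.   37.  112.]
 [-137.   95.  255.]
 [ -75.  129.  486.]]
4.2 [534.96256557 309.43704848  62.21666323] [-0.30282243  0.38370699 -0.63441683]
```

arm_command --rows '[[[0, 0, 0.02], 0], [[0, 0, 0.02], 0], [[0, 0, 0.02], 0], [[0, 0, 0], 0], [[0, 0, 0], 0]]'

```text
t: 4.7
eef_pos: [534.8, 309.4, 47.1]
tcp_rot: [-3.141, -0.0, 2.678]
ft_force: [-1.6, 0.3, 3.2]
opening: 0.004
grip_force: 1.4
```

Run:
```python
from g import *
show(('side',),('pad','lid_front'),tag='5')
```

```text
side pad [([530.0, 312.0, 80.0], 0.6)]
side lid_front [([601.0, 197.0, 100.0], 0.87), ([337.0, 235.0, 2.0], 0.62)]
4.85 [534.8 309.4  47.4] [-3.142 -0.     2.678] [-0.8  0.6  3.2] 0.004165389023707889
```

arm_command --rows '[[[0, 0, 0.032], 0], [[0, 0, 0.032], 0], [[0, 0, 0.032], 0], [[0, 0, 0.032], 0], [[0, 0, 0.02], 0]]'

```text
t: 5.35
eef_pos: [535.1, 309.3, 9.3]
tcp_rot: [-3.141, 0.0, 2.678]
ft_force: [1.8, -1.3, 2.6]
opening: 0.007
grip_force: 1.0
```

arm_command --rows '[[[0, 0, 0.008], 0], [[0, 0, 0.004], 0], [[0, 0, 0], 0], [[0, 0, 0], 0], [[0, 0, 0], 0]]'

```text
t: 5.85
eef_pos: [535.1, 309.3, 7.5]
tcp_rot: [3.141, 0.0, 2.678]
ft_force: [0.3, -1.5, 5.3]
opening: 0.005
grip_force: 2.2
```

Run:
```python
from g import *
show(names=('pad','lid_front','battery'),tag='6')
```

```text
top pad []
top lid_front [([627.0, 179.0, 170.0], 0.72)]
top battery [([539.0, 223.0, 18.0], 0.41)]
side pad [([532.0, 314.0, 36.0], 0.56), ([662.0, 478.0, 5.0], 0.52)]
side lid_front [([623.0, 184.0, 169.0], 0.82), ([683.0, 243.0, 63.0], 0.65)]
side battery []
6.25 [535.1 309.4   7.5] [3.141 0.    2.678] [ 0.4 -1.5  4.4] 0.0027661635994117575
```

arm_command --rows '[[[0, 0, 0.008], 0], [[0, 0, 0.004], 0], [[0, 0, 0], 0], [[0, 0, 0], 0], [[0, 0, 0], 0]]'

```text
t: 6.75
eef_pos: [535.4, 309.4, 6.7]
tcp_rot: [3.14, 0.002, 2.678]
ft_force: [-6.2, -5.0, 27.9]
opening: 0.003
grip_force: 13.8
```

Run:
```python
from g import *
show(names=('lid_front','battery'),tag='7')
a=cv2.imread('pics/side7.png')[150:270,200:380];b=cv2.imread('pics/top7.png')[110:240,230:380]
cv2.imwrite('pics/c7.png',np.hstack([cv2.resize(a,(400,300)),cv2.resize(b,(346,300))]))
```

```text
top lid_front [([628.0, 181.0, 168.0], 0.71)]
top battery [([536.0, 222.0, 18.0], 0.45)]
side lid_front [([625.0, 185.0, 168.0], 0.84)]
side battery []
7.05 [535.4 309.4   6.7] [3.140e+00 2.000e-03 2.678e+00] [-6.3 -5.3 27.3] 0.0018087846142495244
```

View pics/c7.png

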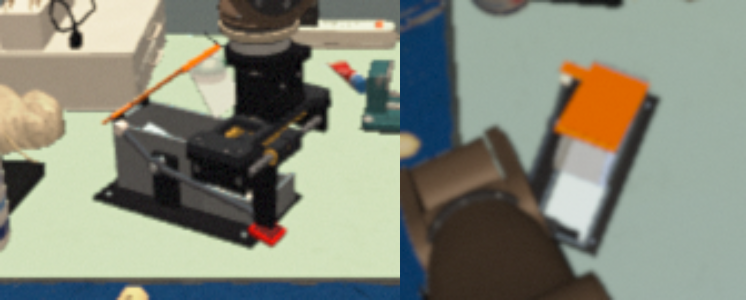

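The lever is at its stop: the force rose to 27 N, the lid front is at 168 mm, and the battery is the dark strip at crop (565,228), at the front of the tray. Now I'll ease the lever up.

arm_command --rows '[[[0, 0, -0.012], 0], [[0, 0, -0.016], 0], [[0, 0, -0.016], 0], [[0, 0, -0.016], 0], [[0, 0, -0.016], 0]]'

```text
t: 7.55
eef_pos: [534.6, 309.5, 23.3]
tcp_rot: [-3.141, -0.001, 2.678]
ft_force: [-2.3, 0.3, 1.3]
opening: 0.005
grip_force: 1.2
```

arm_command --rows '[[[0, 0, -0.016], 0], [[0, 0, -0.016], 0], [[0, 0, -0.016], 0], [[0, 0, -0.016], 0], [[0, 0, -0.012], 0]]'

```text
t: 8.05
eef_pos: [535.3, 309.3, 42.7]
tcp_rot: [3.141, 0.001, 2.678]
ft_force: [-0.4, -2.1, 1.6]
opening: 0.003
grip_force: 1.1
```

arm_command --rows '[[[0, 0, -0.01], 0], [[0, 0, -0.008], 0], [[0, 0, -0.008], 0], [[0, 0, -0.008], 0], [[0, 0, -0.008], 0]]'

```text
t: 8.55
eef_pos: [535.0, 309.5, 52.9]
tcp_rot: [3.141, 0.0, 2.678]
ft_force: [2.5, -0.1, 1.9]
opening: 0.003
grip_force: 1.0
```

arm_command --rows '[[[0, 0, -0.008], 0], [[0, 0, -0.008], 0], [[0, 0, -0.008], 0], [[0, 0, -0.008], 0], [[0, 0, -0.008], 0]]'

```text
t: 9.05
eef_pos: [534.8, 309.4, 62.9]
tcp_rot: [-3.142, -0.0, 2.678]
ft_force: [0.1, -0.7, 0.0]
opening: 0.002
grip_force: 0.0
```

Run:
```python
from g import *
show(names=('pad','lid_front','battery'),tag='8')
```

```text
top pad []
top lid_front [([604.0, 190.0, 91.0], 0.6)]
top battery [([680.0, 241.0, 60.0], 0.59), ([539.0, 219.0, 16.0], 0.42)]
side pad [([532.0, 312.0, 86.0], 0.56)]
side lid_front [([600.0, 194.0, 90.0], 0.74)]
side battery []
9.45 [534.9 309.4  62.7] [ 3.142 -0.     2.678] [ 0.2 -0.2 -0.4] 0.003846827639657962
```

Released and shut. I'll retreat upward and check.

arm_command --rows '[[[0, 0, -0.06], 0], [[0, 0, -0.1], 0], [[0, 0, -0.1], 0], [[0, 0, -0.1], 0], [[0, 0, -0.1], 0]]'

```text
t: 9.95
eef_pos: [534.7, 309.4, 178.7]
tcp_rot: [-3.142, -0.0, 2.678]
ft_force: [0.1, -0.3, -0.9]
opening: 0.005
grip_force: 0.0
```

arm_command --rows '[[[0.1, 0.1, 0], 0], [[0.1, 0.1, 0], 0], [[0.1, 0.1, 0], 0], [[0, 0, 0], 0], [[0, 0, 0], 0]]'

```text
t: 10.45
eef_pos: [501.0, 410.3, 177.4]
tcp_rot: [-3.141, -0.0, 2.679]
ft_force: [-1.0, -0.0, -1.4]
opening: 0.006
grip_force: 0.0
```

Run:
```python
from g import *
show(names=('pad','lid_front','battery','tuner','ocarina'),tag='9')
a=cv2.imread('pics/side9.png')[150:270,200:380];b=cv2.imread('pics/top9.png')[110:240,230:380]
cv2.imwrite('pics/c9.png',np.hstack([cv2.resize(a,(400,300)),cv2.resize(b,(346,300))]))
```

```text
top pad [([538.0, 305.0, 91.0], 0.63)]
top lid_front [([603.0, 192.0, 86.0], 0.88)]
top battery [([535.0, 220.0, 17.0], 0.39)]
top tuner []
top ocarina [([659.0, 483.0, 10.0], 0.67)]
side pad [([532.0, 309.0, 88.0], 0.66)]
side lid_front [([601.0, 193.0, 92.0], 0.74)]
side battery []
side tuner [([514.0, 514.0, 5.0], 0.58)]
side ocarina [([661.0, 480.0, 6.0], 0.9)]
11.05 [501.5 409.9 177.8] [ 3.142 -0.     2.678] [-0.9 -0.4 -0.3] 0.005344687197642621
```

View pics/c9.png

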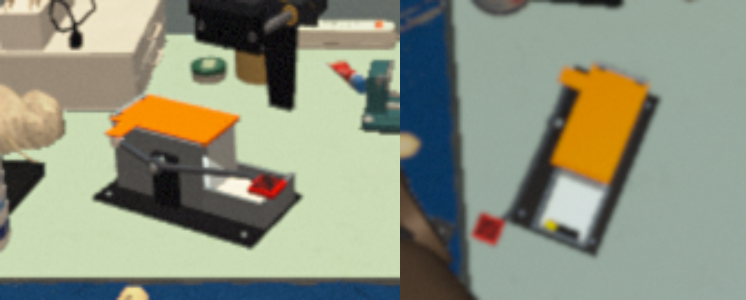

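The battery (black and yellow, crop (560,228)) lies in the front of the tray. The lid is shut and the pad is up.

```bash
python3 -c "
from cell import env
print(env.job_done())"
```

```text
the job is handed in; nothing more can be done
None
```

The job is handed in: the lever went down to its stop, the battery rolled out and lies in the front tray, and the lid was eased shut (lever rising about 20–40 mm/s) before I let go and moved the arm clear.

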